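Fit a filter cartridge on the sprung carousel and hold it at the ioniser

ROBOT

A 6-joint arm with a two-finger parallel gripper is mounted at the origin on the work surface. World frame = base frame: x ahead of the robot, y to its left, z up, the work surface at z = 0. Lengths are in m, angles in rad, forces in N, time in s.
With the tool pointing down it reaches from about 0.35 to 1 m from the base axis. Payload 7.1 kg.
Tool frame: the origin (TCP) lies between the finger pads; the fingertips stand 22 mm ahead of it and the grasp point (between the pads) lies 3 mm ahead of it; z points along the fingers, y is the direction in which the jaws open and shut (so a half turn about z gives the same grasp; the last joint's range is limited). The gripper opens to 85 mm and grips with 20 to 120 N. Pads are 22 mm wide; open, the fingers measure 114 mm over their backs; the gripper's body (76 mm by 85 mm) begins 54 mm behind the grasp point. The pads swing forward as they close: fully open they stand 13 mm farther back than shut.
Start: joints at [-1.229, 0.423, 1.63, -0, 1.089, -0.019], TCP at [0.221, -0.585, 0.253] pointing down, gripper open.
Joint ranges: [-3, 3], [-0.9, 2.11], [0.09, 2.58], [-1.31, 4.45], [0.11, 2.69], [-2.54, 2.54]. Speed limits (rad/s): [2.39, 2.39, 3.01, 3.14, 3.14, 3.14].

INTERFACE

Orientations are given as a unit quaternion [x, y, z, w].
In Python, from station import sense, grab_frame, camera_info, close_job, regions_of gives the robot as it stands. The module is installed in compiled form; this text tells all that it offers.
- The arm moves only by the tool drive_tool, never from a script. Its argument "motion" is a list of rows, each a list of 3 entries, a list of its own where there are three numbers: the gripper command: -1 is shut, 1 is fully open, values between are in proportion, then the shift along the tool's x, y, z normalised to -1 to 1, where 1 is 80 mm, then the turn about the tool's z normalised to -1 to 1, where 1 is 2 rad. In form: [[jaw, [x, y, z], roll], ...]. A call has 1 to 12 rows; each row shifts and turns the pose as measured when the row begins, along the tool's axes as they then stand; what a row does not reach is not made up. A row lasts 1/8 s, in which the tool goes at most 62.5 mm and 10.7 degrees, less where a joint would pass 70% of its speed; a pose out of reach is approached as far as the arm can. A call with a number of a shift or a turn outside -1 to 1 is refused whole. A call with a gripper value outside its range is refused whole. The fingers move at their own pace and stop on an object; "newtons" is the grip in N (left out, the last holds). Time passes only in rows, so rows that do not move let the fingers close. It gives the time, the measured TCP pose, the force and the opening at its end, in the units of the state.
- sense(): the state, without advancing time (a new reading comes with each control period).
- grab_frame(name): name is "scene" or "top" or "wrist"; returns (picture, depth): 400x640x3 uint8, red, green, blue; 400x640 float32, m along the optical axis (not along the pixel's ray), 0 where there is no reading.
- camera_info(name): a dict with "fov_y" (degrees; the focal length in pixels is half the picture's height over the tangent of half this angle, whatever the lens; pixels are square), "cx", "cy" (the principal point, pixels), "rvec" (rotation vector, rad) and "tvec" (3), from world to camera coordinates, as OpenCV has them. Camera axes: x right, y down, z forward; pixel columns grow to the right and rows downward; lengths in m; the calibration is good to about 2 mm. A picture is of the moment at which its call begins: read the wrist's pose just before it. camera_info takes no time and is no camera call; for the wrist camera it gives the pose at the moment of the call.
- close_job(): hands the job in, once; it reports no verdict.
Trained networks look in the newest picture that a camera, given by its name, has taken for a name from the list of things; names that differ only in an ending like _2 or _b are one class to them, and where a whole thing is asked for, a point or a joint stands for the part that bears it (a point fixed in the world has none). Each returns a list of dicts, best first, with "p" (0 to 1); they miss things now and then, are a little off and sometimes report something else, mostly with a low value. They report only what shows in the picture. A call takes as long as a camera call. They do not tell look-alikes from the thing itself.
- regions_of(camera, name): "mask" (400x640 bool, what is visible of it) and "uv" ([column, row] in pixels, amid what is visible of it).
The state is a dict: "time": time; "qpos": joint angles; "joint_vel": joint speeds; "effort": joint torques, N m; "ee_pos": TCP position; "ee_rot": TCP orientation; "ft_force": force on the tool from outside, world axes, zero at the start; "wrist_torque": the same for the moment, N m; "grip_width": finger opening in m.
Only numpy, scipy, OpenCV 4.12 (cv2) and the standard library are available. Lean on these libraries where they do the work, as an engineer would, in place of code of your own. Each camera call takes 0.05 s, during which the arm holds its last target.

TASK

Push the loose tubular filter cartridge fully home onto the bare spigot of the weighing-room carousel, then turn the carousel until that cartridge is squarely in front of the ioniser's nozzle, and hold it still there: the carousel is sprung and swings back if let go, so finish while still holding it with the gripper. Leave the jar, the check weight and the weight case where they are.

Things in the scene. Friction and masses are not known exactly. Their poses are not given: they have to be found in the camera images.
- cartridge_mid (a point): Centre (half-way up, on the axis) of the loose filter cartridge: a rigid upright straight tube, white with grey end bands, open at both ends, 37 mm outside diameter, 25 mm bore, 85 mm tall, about 70 g, z along the tube. It stands on the bench at the start.
- spigot_foot (a point): Foot of the carousel's one bare spigot, on the spigot's axis at the level of the turntable's top face (38 mm above the bench). The spigot is an upright steel pin of 22 mm diameter, 36 mm high, the topmost 10 mm tapering to 8 mm diameter; the cartridge goes over it until its lower end rests on the turntable's top face, its centre then 42.5 mm above this point. The point travels with the turntable; its x axis points outwards from the carousel's axis, z up.
- carousel: Fixed foot of the carousel; origin on the turning axis at bench level, z up. The dark grey metal turntable on it is a disc of 230 mm diameter, top face 38 mm above the bench, with a grey hub (40 mm diameter, 20 mm high) in the middle and five places 72 degrees apart, 85 mm from the axis: the bare spigot, and four fixed capped glass bottles (37 mm diameter, standing 44 mm above the disc).
- turntable (a joint): Angle of the turntable in rad: 0 at its park stop (the start), growing counter-clockwise seen from above, up to 2.2. A spring turns it back towards 0 with 0.12 to 0.19 N m (about 2 N at the spigot), plus a little friction and damping of 0.12 N m s/rad: it returns to the stop when let go.
- ioniser: Fixed ioniser: cream box head (52 x 56 x 50 mm, top 92 mm above the bench) on a dark foot (60 x 75 mm) outside the carousel's rim. This origin lies on the carousel's axis at bench level, and its x axis points from there through the nozzle: the head's centre is 185 mm along it. It stands 0.8 to 1.5 rad counter-clockwise (seen from above) from the parked spigot.
- nozzle (a point): Centre of the ioniser's round grey nozzle mouth (32 mm diameter), 148 mm from the carousel's axis, 67 mm above the bench, facing that axis.
- aim (a point): The point of the spigot's circle squarely in front of the nozzle: 85 mm from the carousel's axis, 63 mm from the nozzle mouth, at the level of the turntable's top face (38 mm). The spigot foot must end here.
- sample_jar: Bystander: loose glass jar with white screw cap, 42 mm diameter, 60 mm tall, closed; origin at the centre of its underside. Leave alone.
- check_weight: Bystander: loose steel check weight with a small head, 38 mm diameter, 54 mm tall; origin at the centre of its underside. Leave alone.
- weight_case: Bystander: open wooden case with dividers, 80 x 100 x 30 mm; origin at the centre of its underside. Leave alone.
Mind the look-alikes: they are no part of the job. What is shaped like the part that bears cartridge_mid but orange is not meant. Of the things that look like the ioniser, the larger one is meant.

How it is judged:
By the outcome, as a careful person would: the job done as asked, in the order asked, and still so for the second after the job is handed in, while the arm keeps its last pose, push and grip.
It also fails if it takes over 48 s, if anything falls off the work surface, if the arm or the gripper's body presses on something with over 40 N, if the wrist force passes 120 N, or if a joint passes its speed limit or range.

## Working session

There is one attempt and no reset: what is moved stays moved. The work goes in short steps, Python scripts to look and compute and a tool call to move; the robot and the scene stay as the last step left them, time stands still between calls to the robot, and variables do not carry over. Pictures are saved under pics/ and viewed, and the job is handed in when it is done.

Besides the shell and the picture viewer there is one more tool, called after "Emit:" as name([rows], argument=value, ...), one row to a line, values as JSON. drive_tool: Moves the arm, as the interface text tells. Scaled input: -1 to 1 covers 80 mm each way for a shift and 2 rad each way for a turn. Its arguments: {"type":"object","properties":{"motion":{"type":"array"},"newtons":{"type":"number"}},"required":["motion"]}

```bash
mkdir -p pics; cat > h.py <<'E'
import numpy as np, cv2
from station import *
from scipy.spatial.transform import Rotation as R
def cam(n):
    c=camera_info(n); f=200/np.tan(np.radians(c['fov_y'])/2)
    return f,c['cx'],c['cy'],R.from_rotvec(np.ravel(c['rvec'])).as_matrix(),np.ravel(c['tvec'])
def w(c,u,v,d):
    f,cx,cy,Rm,t=c
    p=np.stack([(u-cx)/f*d,(v-cy)/f*d,d],-1)
    return (p-t)@Rm
def ray(c,u,v,z):
    f,cx,cy,Rm,t=c
    o=-Rm.T@t; r=Rm.T@np.array([(u-cx)/f,(v-cy)/f,1]); return o+r*(z-o[2])/r[2]
def proj(c,p):
    f,cx,cy,Rm,t=c; q=np.asarray(p)@Rm.T+t
    return np.stack([f*q[...,0]/q[...,2]+cx,f*q[...,1]/q[...,2]+cy],-1)
E
python3 - <<'E'
from h import *
s=sense(); print(s)
for n in ['scene','top']:
    p,d=grab_frame(n); cv2.imwrite(f'pics/{n}0.png',p[:,:,::-1]); np.save(f'{n}0.npy',d)
    print(n,camera_info(n))
    c=cam(n)
    for k in ['cartridge_mid','spigot_foot','carousel','ioniser','sample_jar','check_weight','weight_case']:
        for r in regions_of(n,k):
            m=r['mask']&(d>0); v,u=np.nonzero(m)
            P=w(c,u,v,d[m]) if m.any() else np.zeros((1,3))
            print(k,round(r['p'],2),np.round(r['uv']),m.sum(),np.median(P,0).round(3),P.min(0).round(3),P.max(0).round(3))
E
```

```text
{'time': 0.0, 'qpos': array([-1.22898651e+00,  4.23840337e-01,  1.63073568e+00, -1.00846686e-05,
        1.08862630e+00, -1.90180639e-02]), 'joint_vel': array([-6.18051876e-04,  1.02531240e-04, -1.70122836e-03, -2.33076489e-03,
       -1.48190288e-03,  4.58511766e-05]), 'effort': array([ 1.03085655e-03, -5.57381487e+01, -2.81740862e+01, -1.60673144e-04,
        7.35533744e-03,  3.28178351e-05]), 'ee_pos': array([ 0.22048369, -0.58423431,  0.25252805]), 'ee_rot': array([ 9.83768762e-01,  1.79439055e-01, -1.33740948e-04, -7.93655021e-04]), 'ft_force': array([-0.18745541,  0.30496779, -0.19217349]), 'wrist_torque': array([ 0.01140665,  0.01144634, -0.02622586]), 'grip_width': 0.08530470623588327}
scene {'fov_y': 42.938959252346784, 'cx': 326.163202456686, 'cy': 197.7423189601831, 'rvec': array([ 1.94605774,  1.29474502, -0.63071447]), 'tvec': array([-0.20554666, -0.27391847,  1.70103417])}
cartridge_mid 0.79 [431. 162.] 404 [0.514 0.327 0.052] [ 0.484  0.314 -0.003] [0.524 0.35  0.088]
cartridge_mid 0.6 [462. 172.] 446 [0.588 0.368 0.051] [ 0.485  0.356 -0.003] [0.598 0.437 0.087]
cartr
[... 1714 characters left out ...]
.555 0.196 0.002] [0.592 0.233 0.059]
ioniser 0.81 [283. 221.] 773 [0.536 0.064 0.091] [ 0.507  0.029 -0.002] [0.579 0.102 0.101]
ioniser 0.73 [338. 142.] 480 [ 0.744 -0.069  0.068] [ 0.726 -0.095 -0.005] [ 0.8   -0.045  0.079]
ioniser 0.37 [223. 211.] 197 [0.568 0.211 0.037] [0.555 0.196 0.002] [0.591 0.231 0.059]
sample_jar 0.63 [231. 261.] 281 [0.445 0.194 0.059] [ 0.427  0.177 -0.003] [0.467 0.225 0.067]
check_weight 0.49 [224. 210.] 216 [0.57  0.211 0.037] [0.555 0.196 0.002] [0.592 0.233 0.059]
weight_case 0.7 [468. 269.] 1486 [ 0.421 -0.392  0.011] [ 0.371 -0.455 -0.004] [ 0.472 -0.333  0.038]
weight_case 0.41 [232. 261.] 268 [0.446 0.193 0.059] [0.427 0.177 0.007] [0.465 0.216 0.067]
```

```bash
python3 - <<'E'
import cv2
a=cv2.imread('pics/top0.png'); cv2.imwrite('pics/top0z.png',cv2.resize(a[110:310,120:480],(800,444),interpolation=cv2.INTER_CUBIC))
a=cv2.imread('pics/scene0.png'); cv2.imwrite('pics/scene0z.png',cv2.resize(a[100:320,180:500],(800,550),interpolation=cv2.INTER_CUBIC))
E
```

```text
(no output)
```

View pics/top0z.png

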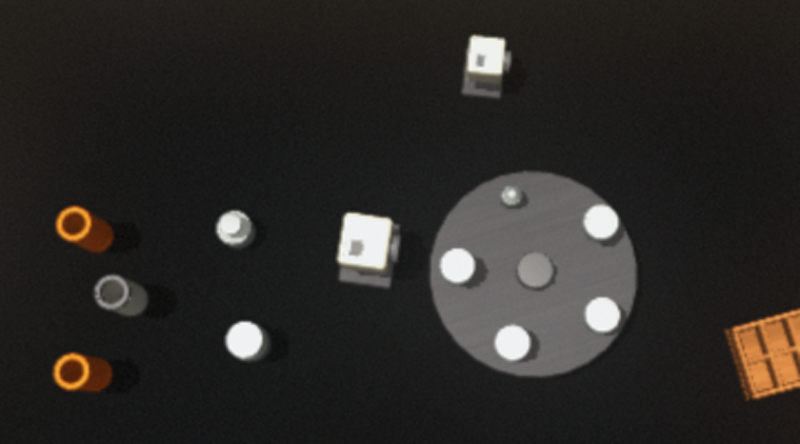

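View pics/scene0z.png

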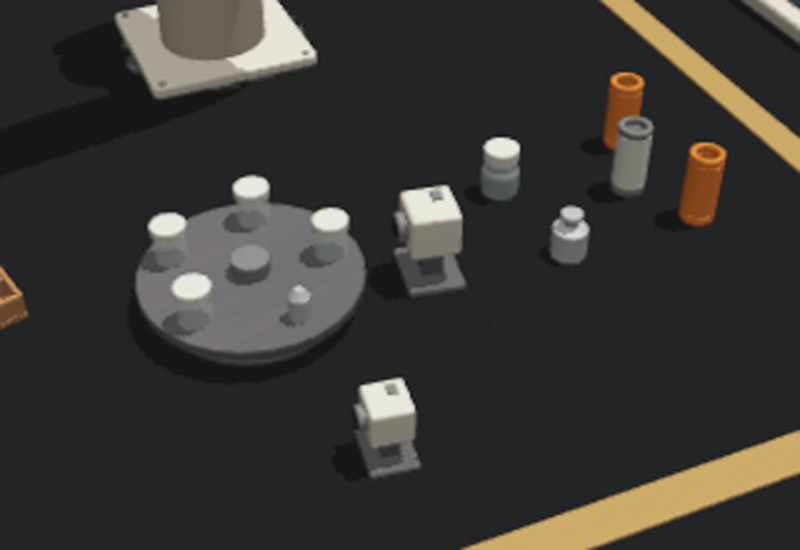

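```bash
cat > meas.py <<'E'
from h import *
def circ(x,y):
    x=np.asarray(x);y=np.asarray(y)
    s=np.linalg.lstsq(np.c_[x,y,np.ones_like(x)],x*x+y*y,rcond=None)[0]; return s[0]/2,s[1]/2,np.sqrt(s[2]+s[0]**2/4+s[1]**2/4)
E
python3 - <<'E'
from meas import *
d=np.load('top0.npy'); c=cam('top'); ds=np.load('scene0.npy'); cs=cam('scene')
def cloud(c,d):
    v,u=np.nonzero(d>0); return w(c,u,v,d[v,u])
for nm,P in (('top',cloud(c,d)),('scene',cloud(cs,ds))):
    print(nm)
    # disc
    m=(np.hypot(P[:,0]-.518,P[:,1]+.12)<.13)&(abs(P[:,2]-.038)<.006); Q=P[m]
    # rim: outer points by angle
    a=np.arctan2(Q[:,1]+.12,Q[:,0]-.518); r=np.hypot(Q[:,1]+.12,Q[:,0]-.518)
    b=(a//.1).astype(int); ii=[np.nonzero(b==k)[0][np.argmax(r[b==k])] for k in np.unique(b)]
    print('disc z',np.median(Q[:,2]),'rim',circ(Q[ii,0],Q[ii,1]), Q[:,:2].min(0),Q[:,:2].max(0))
    for lab,ctr,z0,z1,rad in (('hub',(.518,-.12),.052,.064,.03),('cart top',(.499,.329),.078,.095,.03),('iontop',(.536,.06),.086,.105,.05),('spig',(.59,-.095),.044,.09,.025)):
        m=(np.hypot(P[:,0]-ctr[0],P[:,1]-ctr[1])<rad)&(P[:,2]>z0)&(P[:,2]<z1); Q=P[m]
        if len(Q)>3:
            print(lab,m.sum(),Q.mean(0).round(4),((Q.min(0)+Q.max(0))/2).round(4),Q.min(0).round(4),Q.max(0).round(4))
            if lab=='iontop': print(cv2.minAreaRect((Q[:,:2]*1000).astype(np.float32)))
    # bottle caps
    m=(np.hypot(P[:,0]-.518,P[:,1]+.12)<.12)&(P[:,2]>.074)&(P[:,2]<.1)
    Q=P[m]; 
    from scipy.cluster.hierarchy import fclusterdata
    L=fclusterdata(Q[:,:2],.012,criterion='distance')
    B=[]
    for k in np.unique(L):
        if (L==k).sum()>8:
            q=Q[L==k]; B.append(((q.min(0)+q.max(0))/2)[:2]); print('bottle',(L==k).sum(),B[-1].round(4))
    B=np.array(B); 
    if len(B)>=3: print('circ',circ(B[:,0],B[:,1]))
E
```

```text
top
disc z 0.038565511749067874 rim (np.float64(0.5144318562799769), np.float64(-0.11547884123545632), np.float64(0.11355284099224242)) [ 0.40065854 -0.23053128] [ 0.62884791 -0.00338585]
hub 208 [ 0.5144 -0.1157  0.0583] [ 0.5149 -0.116   0.0582] [ 0.4953 -0.1345  0.0525] [ 0.5346 -0.0975  0.0639]
cart top 117 [0.499  0.3325 0.0846] [0.4989 0.3319 0.0854] [0.482  0.3139 0.0785] [0.5159 0.3499 0.0923]
iontop 510 [0.5453 0.0659 0.0923] [0.5458 0.0628 0.0935] [0.5164 0.0311 0.086 ] [0.5752 0.0945 0.101 ]
((545.567626953125, 61.56174087524414), (61.77737045288086, 55.64940643310547), 82.49983215332031)
spig 75 [ 0.5938 -0.0924  0.0659] [ 0.5935 -0.0931  0.0614] [ 0.5819 -0.1032  0.0443] [ 0.6051 -0.0831  0.0785]
bottle 186 [ 0.5619 -0.1862]
bottle 196 [ 0.4617 -0.1824]
bottle 195 [ 0.4357 -0.087 ]
bottle 190 [ 0.5174 -0.0311]
circ (np.float64(0.5148992008645586), np.float64(-0.1159677428822015), np.float64(0.0847349653588162))
scene
disc z 0.037682375273459995 rim (np.float64(0.5228381151941883), np.float64(-0.11518020048514392), np.float64(0.11128845348152727)) [ 0.40096019 -0.22913369] [ 0.63619628 -0.00078038]
hub 144 [ 0.5213 -0.1154  0.0573] [ 0.5197 -0.115   0.057 ] [ 0.4984 -0.1338  0.0525] [ 0.541  -0.0961  0.0614]
cart top 80 [0.5045 0.3331 0.0825] [0.5029 0.3341 0.0829] [0.4829 0.3153 0.078 ] [0.523  0.3528 0.0878]
iontop 297 [0.5534 0.0658 0.0911] [0.5502 0.067  0.0913] [0.5184 0.0382 0.086 ] [0.5819 0.0959 0.0965]
((550.20166015625, 67.3165283203125), (51.87403106689453, 60.654396057128906), 80.02742767333984)
spig 105 [ 0.6061 -0.0932  0.0609] [ 0.6039 -0.0925  0.0601] [ 0.595  -0.1027  0.044 ] [ 0.6129 -0.0824  0.0761]
bottle 122 [ 0.4383 -0.0852]
bottle 136 [ 0.5204 -0.0297]
bottle 157 [ 0.5669 -0.1855]
bottle 140 [ 0.465  -0.1812]
circ (np.float64(0.518543374810841), np.float64(-0.11494442236193918), np.float64(0.08537495219762736))
```

Emit:
drive_tool([
  [0.4, [0.45, -0.58, 0], 0],
  [0.4, [0.45, -0.58, 0], 0],
  [0.4, [0.45, -0.58, 0], 0],
  [0.4, [0.45, -0.58, 0], 0],
  [0.4, [0.45, -0.58, 0], 0],
  [0.4, [0.45, -0.58, 0], 0],
  [0.4, [0.45, -0.58, 0], 0],
  [0.4, [0.45, -0.58, 0], -0.09],
  [0.4, [0.34, -0.65, 0], -0.09],
  [0.4, [0.22, -0.7, 0], -0.09],
  [0.4, [0.09, -0.73, 0], -0.09],
  [0.4, [0, -0.7, 0], -0.09],
])

```text
time: 2.3
ee_pos: [0.2462, 0.0581, 0.2532]
ee_rot: [0.801, 0.598, 0.004, 0.006]
ft_force: [0.2, 1.7, 0.7]
grip_width: 0.0596
```

```bash
cat >> meas.py <<'E'
def st(tx=None,ty=None,tz=None,yaw=180):
    s=sense(); Rm=R.from_quat(s['ee_rot']).as_matrix(); p=s['ee_pos']
    y=np.degrees(np.arctan2(Rm[1,0],Rm[0,0]))
    print('t',round(s['time'],2),'p',p.round(4),'yaw',y.round(2),'tilt',np.degrees(np.arccos(-Rm[2,2])).round(2),'F',s['ft_force'].round(1),'M',s['wrist_torque'].round(2),'w',round(s['grip_width'],4),'q',s['qpos'].round(2))
    if tx is not None:
        dl=Rm.T@(np.array([tx,ty,tz])-p); print('shift units',(dl/.08).round(3),'mm',(dl*1000).round(1),'roll units',round(-np.radians((yaw-y+180)%360-180)/2,3))
E
python3 -c "
from meas import *
st(.499,.332,.20)"
```

```text
t 2.3 p [0.2462 0.0581 0.2532] yaw 73.47 tilt 0.8 F [0.2 1.7 0.7] M [0.06 0.   0.  ] w 0.0596 q [ 0.19 -0.2   2.36 -0.01  0.97  0.49]
shift units [4.182 2.046 0.692] mm [334.6 163.7  55.3] roll units -0.93
```

Emit:
drive_tool([
  [0.3, [0.47, 0.23, 0], -0.09],
  [0.3, [0.41, 0.31, 0], -0.09],
  [0.3, [0.35, 0.38, 0], -0.09],
  [0.3, [0.28, 0.44, 0], -0.09],
  [0.3, [0.19, 0.49, 0], -0.09],
  [0.3, [0.09, 0.51, 0], -0.09],
  [0.3, [0, 0.52, 0], -0.09],
  [0.3, [-0.1, 0.5, 0], -0.09],
  [0.3, [0, 0, 0], -0.09],
])

```text
time: 3.42
ee_pos: [0.472, 0.3134, 0.2581]
ee_rot: [0.089, 0.996, 0.0, 0.011]
ft_force: [-0.9, -0.6, -0.3]
grip_width: 0.0557
```

```bash
python3 -c "
from meas import *
st(.499,.332,.20)
p,d=grab_frame('wrist'); cv2.imwrite('pics/w1.png',p[:,:,::-1]); np.save('w1.npy',d)
print(camera_info('wrist'))
c=cam('wrist')
for r in regions_of('wrist','cartridge_mid'):
    m=r['mask']&(d>0); v,u=np.nonzero(m); P=w(c,u,v,d[m]); print(r['p'],r['uv'],P.min(0).round(4),P.max(0).round(4))
    Q=P[P[:,2]>.08]; print(len(Q),Q.mean(0),(Q.min(0)+Q.max(0))/2)
"
```

```text
t 3.42 p [0.472  0.3134 0.2581] yaw 169.82 tilt 1.23 F [-0.9 -0.6 -0.3] M [-0.1  -0.04 -0.01] w 0.0557 q [ 0.57  0.33  1.77 -0.01  1.03 -0.81]
shift units [-0.276  0.286  0.733] mm [-22.1  22.9  58.6] roll units -0.089
{'fov_y': 59.77004643986397, 'cx': 321.1394082917954, 'cy': 204.24683727540065, 'rvec': array([-2.18129342, -1.83879297, -0.33139689]), 'tvec': array([-0.38827741, -0.43491602,  0.24002162])}
0.95 [346.0, 197.1] [ 0.4813  0.3147 -0.0014] [0.5566 0.3591 0.0866]
712 [0.49857494 0.33344252 0.08427172] [0.49956956 0.3330346  0.08330826]
0.64 [378.8, 107.2] [0.3994 0.3526 0.0014] [0.4357 0.389  0.0869]
906 [0.41702617 0.37101088 0.08447344] [0.41759752 0.37091528 0.08345593]
0.63 [394.8, 246.4] [ 0.4656  0.3418 -0.0019] [0.6386 0.4113 0.249 ]
325 [0.56213122 0.3805884  0.08734733] [0.52468638 0.36771788 0.16451922]
```

View pics/w1.png

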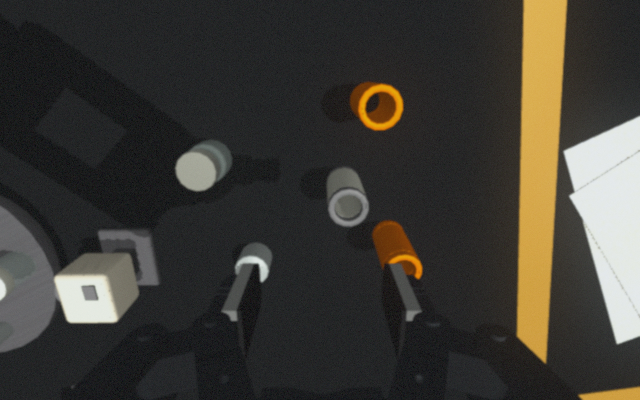

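Emit:
drive_tool([
  [0.3, [-0.2, 0.2, 0.3], -0.06],
  [0.3, [-0.1, 0.1, 0.2], -0.03],
  [0.3, [0, 0, 0], 0],
  [0.3, [0, 0, 0], 0],
])

```text
time: 4.03
ee_pos: [0.4978, 0.3311, 0.2185]
ee_rot: [0.007, 1.0, -0.001, 0.01]
ft_force: [0.4, 0.3, 0.4]
grip_width: 0.0554
```

```bash
python3 -c "
from meas import *
st(.499,.333,.11)
print(R.from_quat(sense()['ee_rot']).as_matrix().round(4))
"
```

```text
t 4.03 p [0.4978 0.3311 0.2185] yaw 179.16 tilt 1.15 F [0.4 0.3 0.4] M [0.02 0.02 0.04] w 0.0554 q [ 0.57  0.42  1.73 -0.02  0.98 -0.97]
shift units [0.012 0.027 1.357] mm [  1.    2.2 108.5] roll units -0.007
[[-0.9997  0.0148  0.02  ]
 [ 0.0147  0.9999 -0.0022]
 [-0.02   -0.002  -0.9998]]
```

Emit:
drive_tool([
  [0.3, [0.0, 0.02, 0.45], 0],
  [0.3, [0, 0, 0.45], 0],
  [0.3, [0, 0, 0.3], 0],
  [0.3, [0, 0, 0], 0],
])

```text
time: 4.53
ee_pos: [0.5004, 0.3323, 0.1253]
ee_rot: [0.012, 1.0, 0.001, 0.013]
ft_force: [0.2, 0.3, -0.3]
grip_width: 0.0557
```

```bash
python3 -c "
from meas import *
st(.499,.333,.075)
p,d=grab_frame('wrist'); cv2.imwrite('pics/w2.png',p[:,:,::-1])
"
```

```text
t 4.53 p [0.5004 0.3323 0.1253] yaw 178.58 tilt 1.46 F [ 0.2  0.3 -0.3] M [-0.05 -0.06 -0.  ] w 0.0557 q [ 0.57  0.55  1.78 -0.02  0.79 -0.96]
shift units [0.034 0.007 0.628] mm [ 2.7  0.6 50.2] roll units -0.012
```

View pics/w2.png

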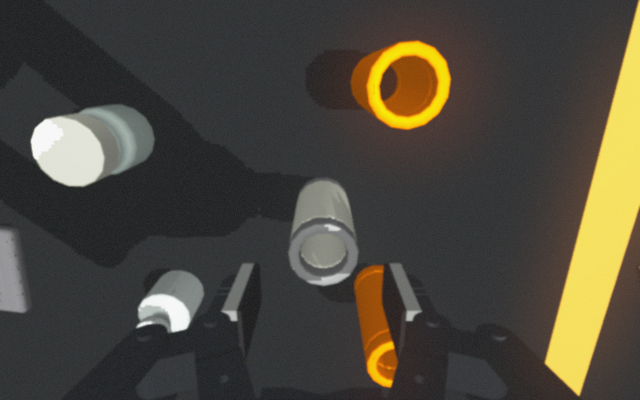

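Emit:
drive_tool([
  [0.3, [0.02, 0.01, 0.3], -0.01],
  [0.3, [0.01, 0, 0.25], 0],
  [0.3, [0, 0, 0.1], 0],
  [0.3, [0, 0, 0], 0],
])

```text
time: 5.08
ee_pos: [0.5031, 0.3356, 0.0785]
ee_rot: [0.004, 1.0, 0.004, 0.017]
ft_force: [-0.1, 0.0, 0.9]
grip_width: 0.0553
```

```bash
python3 -c "
from meas import *
st(.499,.333,.075)
"
```

```text
t 5.08 p [0.5031 0.3356 0.0785] yaw 179.57 tilt 2.02 F [-0.1  0.   0.9] M [-0.01  0.01  0.03] w 0.0553 q [ 0.57  0.62  1.79 -0.02  0.7  -0.97]
shift units [ 0.053 -0.033  0.042] mm [ 4.2 -2.6  3.3] roll units -0.004
```

Emit:
drive_tool([
  [0.3, [0.05, -0.03, 0.02], 0],
  [0.3, [0, 0, 0], 0],
  [-1, [0, 0, 0], 0],
  [-1, [0, 0, 0], 0],
  [-1, [0, 0, 0], 0],
  [-1, [0, 0, 0], 0],
  [-1, [0, 0, 0], 0],
], newtons=60)

```text
time: 5.95
ee_pos: [0.4998, 0.3336, 0.0785]
ee_rot: [0.004, 1.0, 0.004, 0.018]
ft_force: [0.1, 0.4, 0.1]
grip_width: 0.0347
```

```bash
python3 -c "
from meas import *
st(.499,.333,.075)
print(R.from_quat(sense()['ee_rot']).as_matrix()[:,2].round(4))
p,d=grab_frame('wrist'); cv2.imwrite('pics/w3.png',p[:,:,::-1])
"
```

```text
t 5.95 p [0.4998 0.3336 0.0785] yaw 179.54 tilt 2.17 F [0.1 0.4 0.1] M [ 0.05 -0.02 -0.04] w 0.0347 q [ 0.57  0.62  1.8  -0.02  0.69 -0.97]
shift units [ 0.012 -0.008  0.043] mm [ 1.  -0.7  3.5] roll units -0.004
[ 0.0369  0.0086 -0.9993]
```

View pics/w3.png

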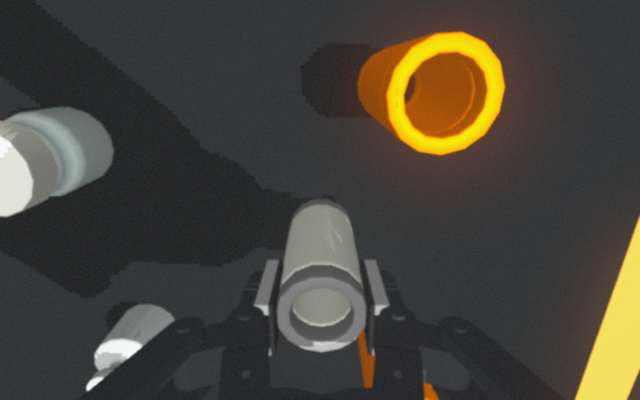

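Emit:
drive_tool([
  [-1, [0, 0, -0.2], 0],
  [-1, [0, 0, -0.4], 0],
  [-1, [0, 0, -0.5], 0],
  [-1, [0, 0, -0.4], 0],
  [-1, [0, 0, -0.2], 0],
  [-1, [0, 0, 0], 0],
])

```text
time: 6.75
ee_pos: [0.4945, 0.3324, 0.2221]
ee_rot: [0.004, 1.0, 0.005, 0.019]
ft_force: [0.9, -0.1, -1.6]
grip_width: 0.0345
```

```bash
python3 -c "
from meas import *
st(.597,-.093,.205)
print(R.from_quat(sense()['ee_rot']).as_matrix()[:,2].round(4))
"
```

```text
t 6.75 p [0.4945 0.3324 0.2221] yaw 179.54 tilt 2.23 F [ 0.9 -0.1 -1.6] M [0.05 0.03 0.02] w 0.0345 q [ 0.58  0.4   1.74 -0.02  0.96 -0.98]
shift units [-1.315 -5.309  0.213] mm [-105.2 -424.7   17. ] roll units -0.004
[ 0.0378  0.0093 -0.9992]
```

Emit:
drive_tool([
  [-1, [-0.06, -0.25, 0], 0],
  [-1, [-0.13, -0.5, 0], 0],
  [-1, [-0.13, -0.5, 0], 0],
  [-1, [-0.13, -0.5, 0], 0],
  [-1, [-0.13, -0.5, 0], 0],
  [-1, [-0.13, -0.5, 0], 0],
  [-1, [-0.13, -0.5, 0], 0],
  [-1, [-0.13, -0.5, 0], 0],
  [-1, [-0.13, -0.5, 0], 0],
  [-1, [-0.13, -0.5, 0], 0],
  [-1, [-0.06, -0.25, 0], 0],
  [-1, [0, 0, 0], 0],
])

```text
time: 8.25
ee_pos: [0.5865, -0.0926, 0.2049]
ee_rot: [0.005, 1.0, 0.002, 0.004]
ft_force: [0.3, 0.6, -1.2]
grip_width: 0.0343
```

```bash
python3 -c "
from meas import *
st(.597,-.093,.205)
print(R.from_quat(sense()['ee_rot']).as_matrix()[:,2].round(4))
p,d=grab_frame('wrist'); cv2.imwrite('pics/w4.png',p[:,:,::-1]);np.save('w4.npy',d)
"
```

```text
t 8.25 p [ 0.5865 -0.0926  0.2049] yaw 179.4 tilt 0.54 F [ 0.3  0.6 -1.2] M [-0.02  0.01 -0.07] w 0.0343 q [-0.18  0.43  1.74  0.01  0.96 -1.74]
shift units [-0.132 -0.004  0.   ] mm [-10.5  -0.3   0. ] roll units -0.005
[ 0.0085  0.004  -1.    ]
```

View pics/w4.png

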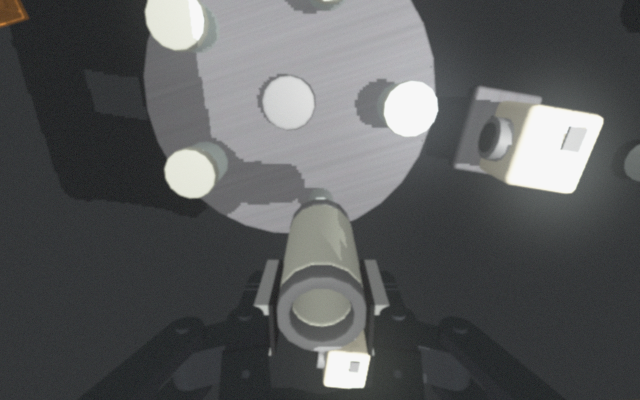

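```bash
cat > loc.py <<'E'
from meas import *
def loc(n,d=None,ctr=(.516,-.116)):
    if d is None: p,d=grab_frame(n)
    c=cam(n); v,u=np.nonzero(d>0); P=w(c,u,v,d[v,u])
    r=np.hypot(P[:,0]-ctr[0],P[:,1]-ctr[1])
    H=P[(r<.03)&(abs(P[:,2]-.058)<.006)]; print(n,'hub',len(H),((H.min(0)+H.max(0))/2).round(4))
    Q=P[(r<.12)&(abs(P[:,2]-.082)<.006)]
    from scipy.cluster.hierarchy import fclusterdata
    L=fclusterdata(Q[:,:2],.012,criterion='distance'); B=[]
    for k in np.unique(L):
        q=Q[L==k]
        if len(q)>30 and min(np.ptp(q[:,0]),np.ptp(q[:,1]))>.030: B.append(((q.min(0)+q.max(0))/2)[:2])
    B=np.array(B); 
    if len(B)>2: print('circ',np.round(circ(B[:,0],B[:,1]),4))
    print(B.round(4))
    for cc in ([((H.min(0)+H.max(0))/2)[:2]]+([circ(B[:,0],B[:,1])[:2]] if len(B)>2 else [])):
        print(' ctr',np.round(cc,4),'angles',np.degrees(np.arctan2(B[:,1]-cc[1],B[:,0]-cc[0])).round(1))
    I=P[(np.hypot(P[:,0]-.547,P[:,1]-.066)<.05)&(abs(P[:,2]-.092)<.006)]
    if len(I)>30: print('ion top',len(I),((I.min(0)+I.max(0))/2).round(4),cv2.minAreaRect((I[:,:2]*1000).astype(np.float32)))
    return P
E
python3 -c "
from loc import *
P=loc('wrist',np.load('w4.npy'))
P=loc('top'); 
P=loc('scene')
p,d=grab_frame('scene');cv2.imwrite('pics/s4.png',cv2.resize(p[100:320,180:500,::-1],(800,550)))
"
```

```text
wrist hub 2298 [ 0.5166 -0.1144  0.0567]
[[ 0.5632 -0.1847]
 [ 0.52   -0.0298]]
 ctr [ 0.5166 -0.1144] angles [-56.4  87.7]
ion top 6220 [0.5476 0.0669 0.0911] ((547.6233520507812, 67.10631561279297), (53.20140838623047, 56.09450149536133), 80.25813293457031)Traceback (most recent call last):
  File "<string>", line 4, in <module>
    P=loc('top');
  File "loc.py", line 6, in loc
    H=P[(r<.03)&(abs(P[:,2]-.058)<.006)]; print(n,'hub',len(H),((H.min(0)+H.max(0))/2).round(4))
                                                                 ~~~~~^^^
    return umr_minimum(a, axis, None, out, keepdims, initial, where)
ValueError: zero-size array to reduction operation minimum which has no identity
```

Emit:
drive_tool([
  [-1, [-0.12, 0, 0], 0],
  [-1, [-0.05, 0, 0], 0],
  [-1, [0, 0, 0.2], 0],
  [-1, [0, 0, 0.2], 0],
  [-1, [0, 0, 0.1], 0],
  [-1, [0, 0, 0], 0],
])

```text
time: 9.1
ee_pos: [0.6, -0.0871, 0.1612]
ee_rot: [0.002, 1.0, 0.003, 0.003]
ft_force: [0.9, -0.3, -1.7]
grip_width: 0.0346
```

```bash
python3 -c "
from meas import *
st(.600,-.092,.155)
print(R.from_quat(sense()['ee_rot']).as_matrix()[:,2].round(4))
p,d=grab_frame('wrist'); cv2.imwrite('pics/w5.png',p[:,:,::-1]);np.save('w5.npy',d)
p,d=grab_frame('scene');cv2.imwrite('pics/s5.png',cv2.resize(p[150:280,220:380,::-1],(800,650))[:600]);np.save('s5.npy',d)
"
```

```text
t 9.1 p [ 0.6    -0.0871  0.1612] yaw 179.77 tilt 0.45 F [ 0.9 -0.3 -1.7] M [ 0.05 -0.04 -0.07] w 0.0346 q [-0.17  0.51  1.74  0.01  0.89 -1.74]
shift units [ 0.001 -0.061  0.078] mm [ 0.1 -4.9  6.2] roll units -0.002
[ 0.0059  0.0051 -1.    ]
```

View pics/w5.png

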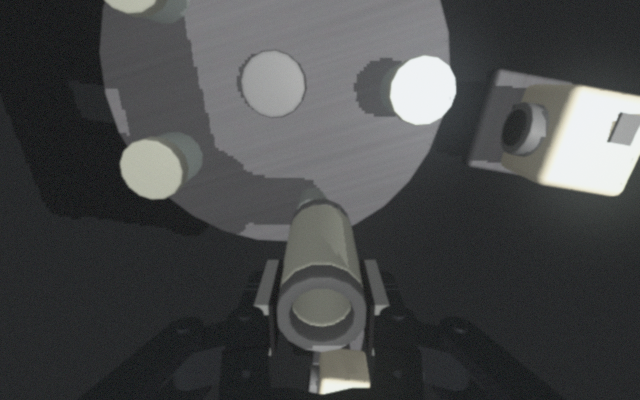

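View pics/s5.png

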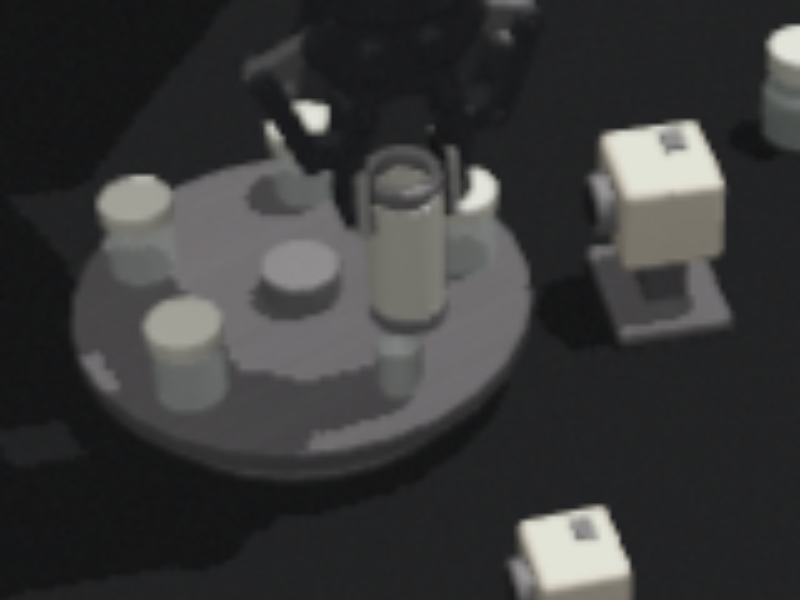

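Emit:
drive_tool([
  [-1, [0, -0.06, 0], 0],
  [-1, [0, 0, 0.05], 0],
  [-1, [0, 0, 0], 0],
])

```text
time: 9.57
ee_pos: [0.6013, -0.0928, 0.1592]
ee_rot: [0.002, 1.0, 0.002, 0.005]
ft_force: [-0.6, 0.3, -0.7]
grip_width: 0.0347
```

```bash
python3 -c "
from meas import *
st(.600,-.092,.155)
p,d=grab_frame('scene');cv2.imwrite('pics/s6.png',cv2.resize(p[160:250,260:340,::-1],(533,600),interpolation=cv2.INTER_CUBIC))
"
```

```text
t 9.57 p [ 0.6013 -0.0928  0.1592] yaw 179.74 tilt 0.61 F [-0.6  0.3 -0.7] M [-0.01 -0.01  0.06] w 0.0347 q [-0.18  0.51  1.73  0.01  0.88 -1.75]
shift units [0.017 0.01  0.052] mm [1.4 0.8 4.2] roll units -0.002
```

View pics/s6.png

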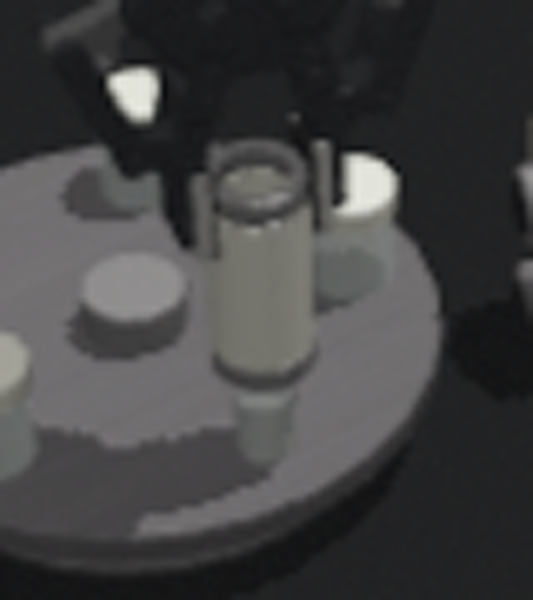

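Emit:
drive_tool([
  [-1, [0, 0, 0.1], 0],
  [-1, [0, 0, 0.1], 0],
  [-1, [0, 0, 0.1], 0],
  [-1, [0, 0, 0], 0],
])

```text
time: 10.12
ee_pos: [0.6008, -0.0925, 0.1331]
ee_rot: [0.002, 1.0, 0.002, 0.004]
ft_force: [-0.5, -0.0, -0.6]
grip_width: 0.0347
```

```bash
python3 -c "
from meas import *
st(.600,-.092,.1165)
"
```

```text
t 10.12 p [ 0.6008 -0.0925  0.1331] yaw 179.76 tilt 0.52 F [-0.5 -0.  -0.6] M [-0.01  0.07 -0.03] w 0.0347 q [-0.18  0.55  1.75  0.01  0.84 -1.75]
shift units [0.011 0.005 0.208] mm [ 0.9  0.4 16.6] roll units -0.002
```

Emit:
drive_tool([
  [-1, [0, 0, 0.1], 0],
  [-1, [0, 0, 0.08], 0],
  [-1, [0, 0, 0.06], 0],
  [-1, [0, 0, 0], 0],
])

```text
time: 10.62
ee_pos: [0.6009, -0.0928, 0.1171]
ee_rot: [0.002, 1.0, 0.002, 0.004]
ft_force: [-3.3, -0.3, -2.5]
grip_width: 0.0347
```

```bash
python3 -c "
from meas import *
st(.600,-.092,.1165)
"
```

```text
t 10.62 p [ 0.6009 -0.0928  0.1171] yaw 179.76 tilt 0.49 F [-3.3 -0.3 -2.5] M [0.   0.58 0.04] w 0.0347 q [-0.18  0.57  1.75  0.01  0.81 -1.75]
shift units [0.011 0.01  0.007] mm [0.9 0.8 0.6] roll units -0.002
```

Emit:
drive_tool([
  [-1, [0.015, 0, 0.04], 0],
  [-1, [0, 0, 0.05], 0],
  [-1, [0, 0, 0.05], 0],
  [-1, [0, 0, 0.04], 0],
])

```text
time: 11.12
ee_pos: [0.6015, -0.0932, 0.1164]
ee_rot: [0.002, 1.0, 0.002, 0.006]
ft_force: [-13.5, 1.3, 28.9]
grip_width: 0.0348
```

```bash
python3 -c "
from meas import *
st(.600,-.092,.1165)
p,d=grab_frame('scene');cv2.imwrite('pics/s7.png',cv2.resize(p[160:250,260:340,::-1],(533,600),interpolation=cv2.INTER_CUBIC))
"
```

```text
t 11.12 p [ 0.6015 -0.0932  0.1164] yaw 179.75 tilt 0.71 F [-13.5   1.3  28.9] M [ 0.37  2.4  -0.06] w 0.0348 q [-0.18  0.58  1.75  0.01  0.8  -1.75]
shift units [ 0.018  0.015 -0.001] mm [ 1.5  1.2 -0.1] roll units -0.002
```

View pics/s7.png

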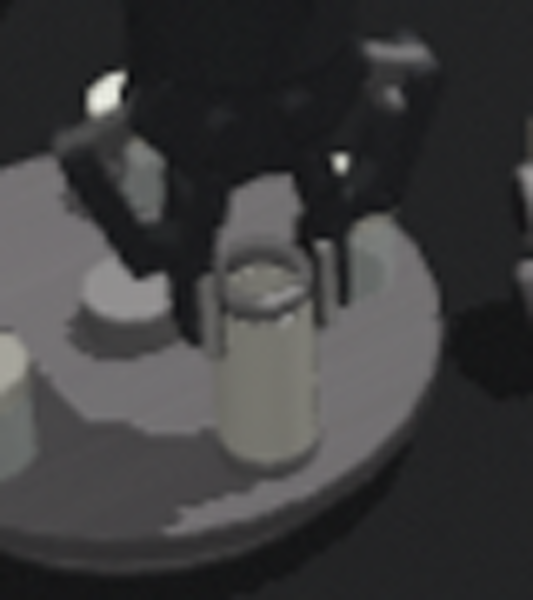

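Emit:
drive_tool([
  [-1, [0.03, 0, -0.02], 0],
  [0.15, [0, 0, 0], 0],
  [0.15, [0, 0, 0], 0],
  [0.15, [0, 0, 0], 0],
])

```text
time: 11.68
ee_pos: [0.6007, -0.0933, 0.1181]
ee_rot: [0.002, 1.0, 0.001, 0.008]
ft_force: [1.0, -0.1, 0.5]
grip_width: 0.0492
```

```bash
python3 -c "
from meas import *
st(.599,-.092,.1165)
p,d=grab_frame('wrist'); cv2.imwrite('pics/w8.png',p[:,:,::-1]);np.save('w8.npy',d)
c=cam('wrist'); v,u=np.nonzero(d>0); P=w(c,u,v,d[v,u])
Q=P[(np.hypot(P[:,0]-.598,P[:,1]+.092)<.024)&(P[:,2]>.116)&(P[:,2]<.130)]; print(len(Q),np.percentile(Q,[1,50,99],axis=0).round(4))
A=np.c_[Q[:,:2]-[.598,-.092],np.ones(len(Q))]; print(np.linalg.lstsq(A,Q[:,2],rcond=None)[0])
"
```

```text
t 11.68 p [ 0.6007 -0.0933  0.1181] yaw 179.75 tilt 0.95 F [ 1.  -0.1  0.5] M [0.02 0.03 0.  ] w 0.0492 q [-0.18  0.57  1.76  0.01  0.8  -1.75]
shift units [0.022 0.017 0.02 ] mm [1.8 1.3 1.6] roll units -0.002
4423 [[ 0.5794 -0.1098  0.1162]
 [ 0.5959 -0.092   0.1226]
 [ 0.6139 -0.0683  0.1261]]
[0.01384705 0.00981339 0.12188799]
```

View pics/w8.png

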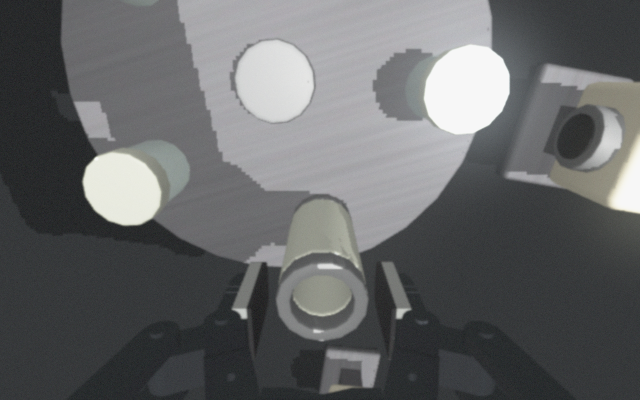

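Emit:
drive_tool([
  [0.15, [0.03, 0, 0.02], 0],
  [-1, [0, 0, 0], 0],
  [-1, [0, 0, 0], 0],
  [-1, [0, 0, 0], 0],
  [-1, [0, 0, 0], 0],
  [-1, [0, 0, 0.04], 0],
], newtons=60)

```text
time: 12.48
ee_pos: [0.599, -0.0935, 0.1158]
ee_rot: [0.002, 1.0, 0.001, 0.009]
ft_force: [-14.0, 1.2, 48.2]
grip_width: 0.0349
```

```bash
python3 -c "
from meas import *
st(.599,-.092,.1165)
C=np.array([.516,-.115])
p=sense()['ee_pos']; off=p[:2]-C-.085*np.array([np.cos(np.radians(15.8)),np.sin(np.radians(15.8))]); print('off',off)
for a in np.linspace(15.8,80.3,13):
    q=C+off+.085*np.array([np.cos(np.radians(a)),np.sin(np.radians(a))]); print(a.round(1),q.round(4))
"
```

```text
t 12.47 p [ 0.599  -0.0935  0.1158] yaw 179.75 tilt 0.99 F [-14.    1.2  48.2] M [ 0.23  2.58 -0.12] w 0.0349 q [-0.18  0.57  1.76  0.01  0.79 -1.75]
shift units [-0.     0.019 -0.009] mm [-0.   1.5 -0.7] roll units -0.002
off [ 0.00119903 -0.00167107]
15.8 [ 0.599  -0.0935]
21.2 [ 0.5965 -0.086 ]
26.6 [ 0.5932 -0.0787]
31.9 [ 0.5893 -0.0717]
37.3 [ 0.5848 -0.0652]
42.7 [ 0.5797 -0.0591]
48.0 [ 0.574  -0.0535]
53.4 [ 0.5678 -0.0484]
58.8 [ 0.5612 -0.044 ]
64.2 [ 0.5542 -0.0402]
69.6 [ 0.5469 -0.037 ]
74.9 [ 0.5393 -0.0346]
80.3 [ 0.5315 -0.0329]
```

Emit:
drive_tool([
  [-1, [0, 0, -0.02], 0],
  [-1, [0.03, 0.095, 0], 0],
  [-1, [0.04, 0.09, 0], 0],
  [-1, [0.05, 0.09, 0], 0],
  [-1, [0, 0, 0], 0],
])

```text
time: 13.1
ee_pos: [0.589, -0.0705, 0.1175]
ee_rot: [0.002, 1.0, 0.001, 0.009]
ft_force: [-0.0, -1.4, 0.3]
grip_width: 0.0347
```

```bash
cat >> meas.py <<'E'
def arc(n=6,end=80.3,C=(.516,-.115),off=(.0012,-.0017)):
    st(); C=np.array(C); p=sense()['ee_pos']; r=p[:2]-C-off; a=np.degrees(np.arctan2(r[1],r[0])); print('ang',a.round(2),'rad',np.hypot(*r).round(4))
    prev=r
    for b in np.linspace(a,end,n+1)[1:]:
        q=.085*np.array([np.cos(np.radians(b)),np.sin(np.radians(b))]); d=(q-prev)/.08; prev=q; print(b.round(1),'units x',(-d[0]).round(3),'y',d[1].round(3))
E
python3 -c "
from meas import *
arc(10)
"
```

```text
t 13.1 p [ 0.589  -0.0705  0.1175] yaw 179.79 tilt 1.05 F [-0.  -1.4  0.3] M [-0.37  0.12 -0.05] w 0.0347 q [-0.14  0.55  1.79  0.01  0.78 -1.71]
ang 32.75 rad 0.0854
37.5 units x 0.055 y 0.069
42.3 units x 0.057 y 0.068
47.0 units x 0.062 y 0.063
51.8 units x 0.067 y 0.057
56.5 units x 0.071 y 0.052
61.3 units x 0.075 y 0.046
66.0 units x 0.079 y 0.039
70.8 units x 0.082 y 0.032
75.5 units x 0.084 y 0.026
80.3 units x 0.086 y 0.018
```

Emit:
drive_tool([
  [-1, [0.055, 0.07, 0.005], 0],
  [-1, [0.06, 0.07, 0], 0],
  [-1, [0.06, 0.06, 0], 0],
  [-1, [0.065, 0.055, 0], 0],
  [-1, [0.07, 0.05, 0], 0],
  [-1, [0, 0, 0], 0],
])

```text
time: 13.85
ee_pos: [0.5632, -0.0441, 0.1167]
ee_rot: [0.002, 1.0, 0.001, 0.01]
ft_force: [0.5, -1.7, -1.0]
grip_width: 0.0346
```

```bash
python3 -c "
from meas import *
arc(5)
"
```

```text
t 13.85 p [ 0.5632 -0.0441  0.1167] yaw 179.79 tilt 1.14 F [ 0.5 -1.7 -1. ] M [-0.29 -0.12  0.03] w 0.0346 q [-0.1   0.52  1.86  0.    0.74 -1.67]
ang 57.66 rad 0.0859
62.2 units x 0.079 y 0.032
66.7 units x 0.076 y 0.036
71.2 units x 0.078 y 0.03
75.8 units x 0.08 y 0.024
80.3 units x 0.082 y 0.017
```

Emit:
drive_tool([
  [-1, [0.08, 0.035, 0], 0],
  [-1, [0.075, 0.035, 0], 0],
  [-1, [0.08, 0.03, 0], 0],
  [-1, [0.07, 0.02, 0], 0],
  [-1, [0, 0, 0], 0],
])

```text
time: 14.48
ee_pos: [0.5378, -0.0336, 0.1165]
ee_rot: [0.002, 1.0, 0.001, 0.011]
ft_force: [1.4, -0.0, -1.5]
grip_width: 0.0347
```

```bash
python3 -c "
from meas import *
arc(2)
from loc import *
p,d=grab_frame('wrist'); cv2.imwrite('pics/w9.png',p[:,:,::-1]);np.save('w9.npy',d)
loc('wrist',d)
p,d=grab_frame('scene');cv2.imwrite('pics/s9.png',cv2.resize(p[150:270,220:380,::-1],(800,600),interpolation=cv2.INTER_CUBIC)); 
loc('scene',d)
"
```

```text
t 14.47 p [ 0.5378 -0.0336  0.1165] yaw 179.76 tilt 1.25 F [ 1.4 -0.  -1.5] M [-0.16 -0.26 -0.05] w 0.0347 q [-0.09  0.49  1.92  0.01  0.71 -1.66]
ang 76.06 rad 0.0857
78.2 units x 0.04 y 0.001
80.3 units x 0.039 y 0.007
wrist hub 4022 [ 0.5166 -0.115   0.0561]
[[ 0.4468 -0.0676]]
 ctr [ 0.5166 -0.115 ] angles [145.8]
ion top 10653 [0.5478 0.0663 0.091 ] ((547.5648803710938, 66.26271057128906), (52.15756607055664, 55.489219665527344), 80.32866668701172)
scene hub 142 [ 0.5187 -0.1149  0.0575]
circ [ 0.5188 -0.1139  0.0852]
[[ 0.5469 -0.1944]
 [ 0.452  -0.1668]
 [ 0.604  -0.1122]]
 ctr [ 0.5187 -0.1149] angles [ -70.5 -142.1    1.8]
 ctr [ 0.5188 -0.1139] angles [ -70.8 -141.7    1.2]
ion top 296 [0.5518 0.0669 0.0914] ((551.2635498046875, 66.65664672851562), (51.753173828125, 57.874088287353516), 79.55252838134766)
```

View pics/w9.png

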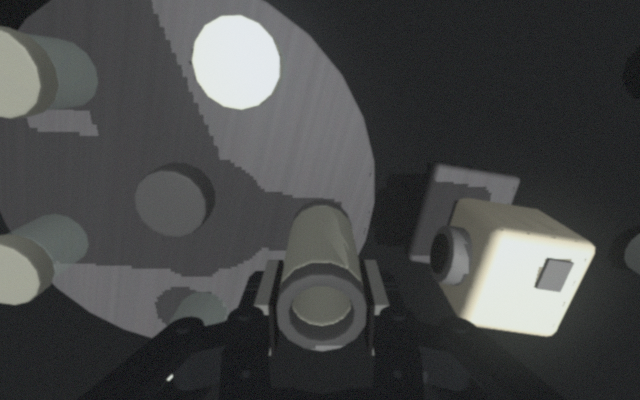

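View pics/s9.png

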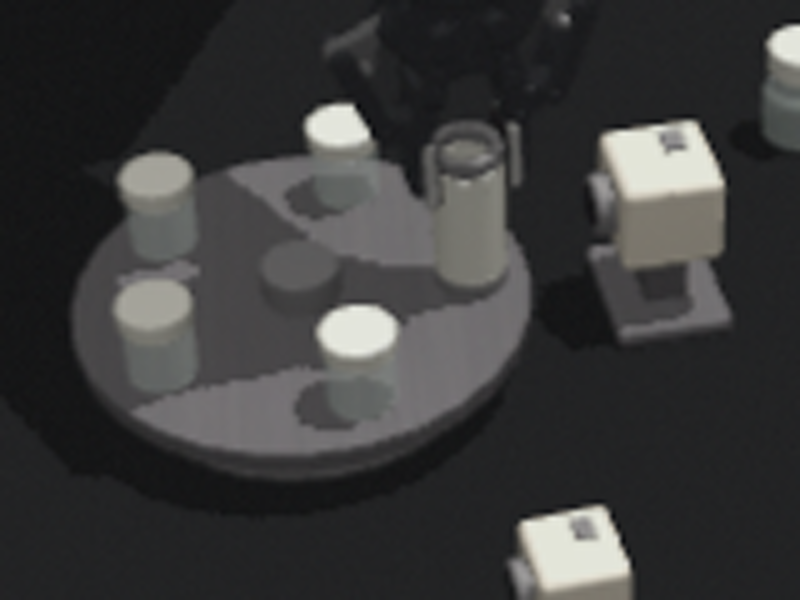

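Emit:
drive_tool([
  [-1, [0.065, 0.015, 0], 0],
  [-1, [0.05, 0.01, 0], 0],
  [-1, [0, 0, 0], 0],
])

```text
time: 14.95
ee_pos: [0.5291, -0.0315, 0.1164]
ee_rot: [0.002, 1.0, 0.001, 0.012]
ft_force: [2.2, -0.8, -1.1]
grip_width: 0.0347
```

```bash
cat > fin.py <<'E'
from loc import *
import sys
arc(2)
p,d=grab_frame('wrist'); cv2.imwrite(f'pics/w{sys.argv[1]}.png',p[:,:,::-1])
P=loc('wrist',d)
Q=P[(abs(P[:,2]-.123)<.003)&(np.hypot(P[:,0]-.53,P[:,1]+.032)<.025)]; print('cart top',((Q.min(0)+Q.max(0))/2).round(4),np.median(Q[:,2]))
p,d=grab_frame('scene');cv2.imwrite(f'pics/s{sys.argv[1]}.png',cv2.resize(p[150:270,220:380,::-1],(800,600),interpolation=cv2.INTER_CUBIC)); 
loc('scene',d)
E
python3 fin.py 10
```

```text
t 14.95 p [ 0.5291 -0.0315  0.1164] yaw 179.75 tilt 1.33 F [ 2.2 -0.8 -1.1] M [-0.06 -0.33 -0.01] w 0.0347 q [-0.08  0.48  1.94  0.01  0.7  -1.65]
ang 82.02 rad 0.086
81.2 units x -0.014 y -0.015
80.3 units x -0.016 y -0.003
wrist hub 3857 [ 0.5164 -0.1149  0.0562]
[[ 0.5535 -0.188 ]
 [ 0.4419 -0.0751]]
 ctr [ 0.5164 -0.1149] angles [-63.1 151.9]
ion top 9622 [0.5476 0.0666 0.0909] ((547.4755249023438, 66.31510162353516), (52.371986389160156, 55.998504638671875), 80.60569763183594)
cart top [ 0.5294 -0.032   0.123 ] 0.12314401604222948
scene hub 150 [ 0.5193 -0.1152  0.0565]
circ [ 0.518  -0.1143  0.0853]
[[ 0.4427 -0.074 ]
 [ 0.5552 -0.1913]
 [ 0.4569 -0.1737]
 [ 0.6026 -0.1037]]
 ctr [ 0.5193 -0.1152] angles [ 151.7  -64.7 -136.8    7.8]
 ctr [ 0.518  -0.1143] angles [ 151.8  -64.2 -135.8    7.1]
ion top 301 [0.5529 0.0664 0.0908] ((550.96875, 66.62055969238281), (52.165679931640625, 59.10796356201172), 77.85625457763672)
```

Emit:
drive_tool([
  [-1, [0.01, 0, 0.01], 0],
  [-1, [0, 0, 0], 0],
  [-1, [0, 0, 0], 0],
  [-1, [0, 0, 0], 0],
])

```text
time: 15.55
ee_pos: [0.5294, -0.0317, 0.1161]
ee_rot: [0.002, 1.0, 0.001, 0.012]
ft_force: [2.1, 0.6, 0.6]
grip_width: 0.0345
```

```bash
python3 fin.py 11
```

```text
t 15.55 p [ 0.5294 -0.0317  0.1161] yaw 179.73 tilt 1.42 F [2.1 0.6 0.6] M [ 0.03 -0.28 -0.08] w 0.0345 q [-0.08  0.48  1.94  0.01  0.7  -1.65]
ang 81.83 rad 0.0859
81.1 units x -0.012 y -0.013
80.3 units x -0.014 y -0.002
wrist hub 3887 [ 0.5166 -0.115   0.0561]
[[ 0.5529 -0.1883]
 [ 0.442  -0.0747]]
 ctr [ 0.5166 -0.115 ] angles [-63.6 151.6]
ion top 9679 [0.5476 0.0671 0.0909] ((547.3390502929688, 66.45472717285156), (52.390220642089844, 55.32655715942383), 79.98101806640625)
cart top [ 0.5296 -0.0318  0.123 ] 0.12291521183698734
scene hub 146 [ 0.5201 -0.1152  0.0569]
circ [ 0.5192 -0.1142  0.0851]
[[ 0.4442 -0.0736]
 [ 0.6035 -0.1035]
 [ 0.458  -0.1732]
 [ 0.5557 -0.1914]]
 ctr [ 0.5201 -0.1152] angles [ 151.3    8.  -137.   -64.9]
 ctr [ 0.5192 -0.1142] angles [ 151.5    7.2 -136.1  -64.6]
ion top 301 [0.5504 0.0669 0.0915] ((551.1931762695312, 67.3949966430664), (52.56505584716797, 62.272308349609375), 80.6031265258789)
```

View pics/s11.png

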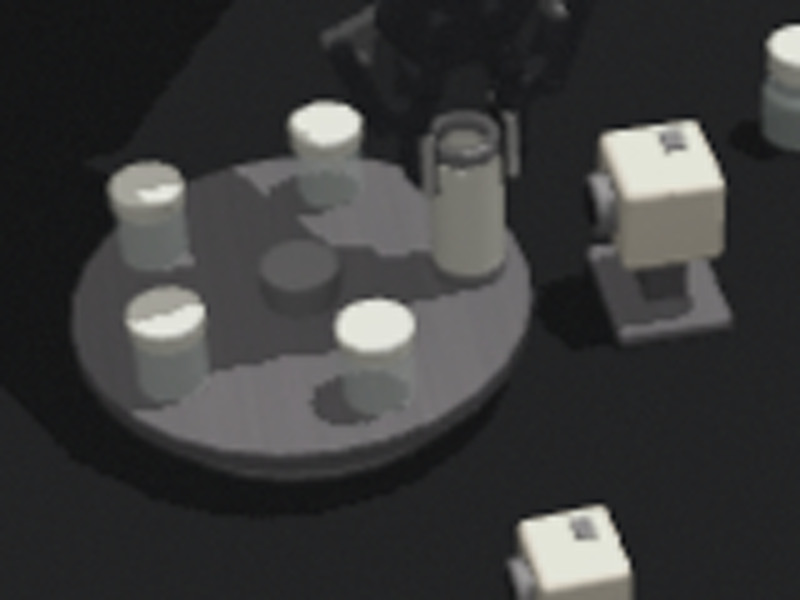

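View pics/w11.png

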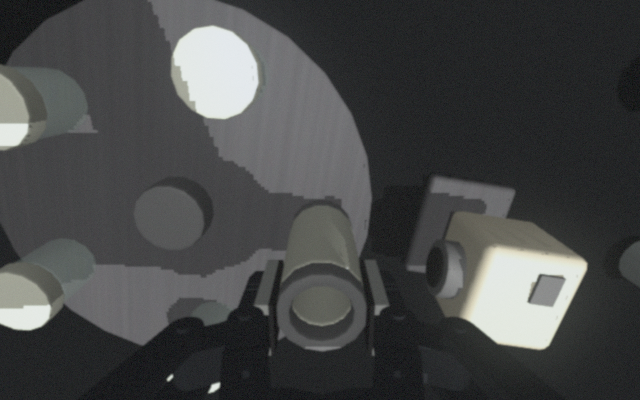

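Emit:
drive_tool([
  [-1, [0.02, 0.004, 0], 0],
])

```text
time: 15.78
ee_pos: [0.5281, -0.0314, 0.1162]
ee_rot: [0.002, 1.0, 0.001, 0.013]
ft_force: [2.4, -0.4, 0.7]
grip_width: 0.035
```

```bash
python3 fin.py 12; python3 -c "
from loc import *
p,d=grab_frame('scene');loc('scene',d);p,d=grab_frame('wrist');loc('wrist',d);arc(2)"
```

```text
t 15.78 p [ 0.5281 -0.0314  0.1162] yaw 179.74 tilt 1.46 F [ 2.4 -0.4  0.7] M [-0.   -0.55  0.02] w 0.035 q [-0.08  0.48  1.94  0.01  0.69 -1.65]
ang 82.7 rad 0.086
81.5 units x -0.02 y -0.015
80.3 units x -0.022 y -0.004
wrist hub 3863 [ 0.5159 -0.1149  0.0561]
[[ 0.5534 -0.188 ]
 [ 0.441  -0.0758]]
 ctr [ 0.5159 -0.1149] angles [-62.9 152.4]
ion top 9481 [0.5471 0.0671 0.0908] ((546.9019165039062, 66.20323181152344), (51.816532135009766, 55.47809600830078), 80.2369613647461)
cart top [ 0.5278 -0.0322  0.123 ] 0.12294641165984042
scene hub 151 [ 0.5197 -0.1148  0.0567]
circ [ 0.5185 -0.1141  0.0857]
[[ 0.5578 -0.1901]
 [ 0.6034 -0.1024]
 [ 0.4574 -0.1742]
 [ 0.4419 -0.0759]]
 ctr [ 0.5197 -0.1148] angles [ -63.1    8.4 -136.4  153.4]
 ctr [ 0.5185 -0.1141] angles [ -62.7    7.8 -135.5  153.5]
ion top 295 [0.5506 0.067  0.0915] ((549.1408081054688, 67.30313873291016), (51.89750671386719, 62.80312728881836), 80.9542236328125)
scene hub 148 [ 0.5188 -0.1145  0.0571]
circ [ 0.5191 -0.1145  0.0851]
[[ 0.4435 -0.0754]
 [ 0.5577 -0.1903]
 [ 0.4591 -0.1748]
 [ 0.6033 -0.1021]]
 ctr [ 0.5188 -0.1145] angles [ 152.6  -62.8 -134.8    8.3]
 ctr [ 0.5191 -0.1145] angles [ 152.6  -63.  -134.9    8.3]
ion top 295 [0.5507 0.0675 0.0908] ((549.3580322265625, 68.04007720947266), (52.90182876586914, 61.31266784667969), 81.6224136352539)
wrist hub 3849 [ 0.5166 -0.1148  0.0562]
[[ 0.5543 -0.1881]
 [ 0.4413 -0.0761]]
 ctr [ 0.5166 -0.1148] angles [-62.7 152.8]
ion top 9463 [0.5473 0.0671 0.091 ] ((547.4283447265625, 66.57188415527344), (52.47520446777344, 55.81307601928711), 80.62909698486328)
t 15.97 p [ 0.5278 -0.0313  0.1161] yaw 179.74 tilt 1.42 F [ 2.  -0.1  0.3] M [-0.06 -0.44  0.04] w 0.0344 q [-0.08  0.48  1.94  0.01  0.69 -1.65]
ang 82.92 rad 0.086
81.6 units x -0.022 y -0.016
80.3 units x -0.024 y -0.004
```

Emit:
drive_tool([
  [-1, [0, 0, 0], 0],
  [-1, [0, 0, 0], 0],
])

```text
time: 16.23
ee_pos: [0.5278, -0.0314, 0.1161]
ee_rot: [0.002, 1.0, 0.001, 0.012]
ft_force: [1.9, -0.2, 0.0]
grip_width: 0.0345
```

```bash
python3 fin.py 13; python3 -c "
from loc import *
p,d=grab_frame('scene');loc('scene',d);p,d=grab_frame('wrist');loc('wrist',d);arc(2)
cs=cam('scene')
for k in ['sample_jar','check_weight','weight_case']:
    for r in regions_of('scene',k)[:1]: print(k,r['p'],r['uv'])"
```

```text
t 16.23 p [ 0.5278 -0.0314  0.1161] yaw 179.73 tilt 1.42 F [ 1.9 -0.2  0. ] M [-0.07 -0.41  0.04] w 0.0345 q [-0.08  0.48  1.94  0.01  0.69 -1.65]
ang 82.93 rad 0.086
81.6 units x -0.023 y -0.016
80.3 units x -0.024 y -0.004
wrist hub 3838 [ 0.5164 -0.1149  0.0563]
[[ 0.5545 -0.1879]
 [ 0.4414 -0.0761]]
 ctr [ 0.5164 -0.1149] angles [-62.5 152.7]
ion top 9475 [0.5475 0.0672 0.0909] ((547.35498046875, 66.14410400390625), (52.33976745605469, 55.79867935180664), 80.27202606201172)
cart top [ 0.5279 -0.0321  0.123 ] 0.12294452110354001
scene hub 148 [ 0.5175 -0.1146  0.0566]
circ [ 0.5193 -0.1133  0.0853]
[[ 0.6033 -0.1016]
 [ 0.4425 -0.0751]
 [ 0.5568 -0.1908]
 [ 0.4608 -0.1741]]
 ctr [ 0.5175 -0.1146] angles [   8.6  152.3  -62.8 -133.6]
 ctr [ 0.5193 -0.1133] angles [   7.9  153.6  -64.2 -133.9]
ion top 298 [0.5506 0.0663 0.0916] ((551.3469848632812, 66.95110321044922), (51.46973419189453, 60.095359802246094), 78.74798583984375)
scene hub 149 [ 0.5192 -0.1152  0.0577]
circ [ 0.5186 -0.1152  0.0846]
[[ 0.4588 -0.1739]
 [ 0.4433 -0.0756]
 [ 0.5583 -0.1907]
 [ 0.6016 -0.1015]]
 ctr [ 0.5192 -0.1152] angles [-135.9  152.4  -62.6    9.5]
 ctr [ 0.5186 -0.1152] angles [-135.5  152.2  -62.2    9.3]
ion top 297 [0.5503 0.0671 0.0909] ((551.2466430664062, 67.35624694824219), (53.85881423950195, 58.40390396118164), 82.07477569580078)
wrist hub 3844 [ 0.5166 -0.1148  0.056 ]
[[ 0.4413 -0.0761]
 [ 0.5544 -0.1881]]
 ctr [ 0.5166 -0.1148] angles [152.8 -62.7]
ion top 9453 [0.5472 0.0676 0.091 ] ((547.0726928710938, 66.6338882446289), (52.78251647949219, 55.643043518066406), 80.06454467773438)
t 16.43 p [ 0.5278 -0.0314  0.1161] yaw 179.74 tilt 1.42 F [1.2 0.4 1. ] M [ 0.04 -0.38  0.03] w 0.0346 q [-0.08  0.48  1.94  0.01  0.69 -1.65]
ang 82.93 rad 0.086
81.6 units x -0.023 y -0.016
80.3 units x -0.024 y -0.004
sample_jar 0.9 [379.3, 165.7]
check_weight 0.83 [405.8, 193.6]
weight_case 0.95 [166.1, 225.6]
```

Emit:
drive_tool([
  [-1, [-0.008, -0.001, 0.003], 0],
  [-1, [0, 0, 0], 0],
])

```text
time: 16.82
ee_pos: [0.5285, -0.0314, 0.1161]
ee_rot: [0.002, 1.0, 0.001, 0.012]
ft_force: [2.3, 0.3, 1.5]
grip_width: 0.035
```

```bash
python3 fin.py 14; python3 -c "
from loc import *
p,d=grab_frame('scene');loc('scene',d);p,d=grab_frame('wrist');loc('wrist',d);arc(2)"
```

```text
t 16.82 p [ 0.5285 -0.0314  0.1161] yaw 179.73 tilt 1.42 F [2.3 0.3 1.5] M [-0.04 -0.34  0.02] w 0.035 q [-0.08  0.48  1.94  0.01  0.69 -1.65]
ang 82.46 rad 0.086
81.4 units x -0.018 y -0.016
80.3 units x -0.02 y -0.003
wrist hub 3858 [ 0.5166 -0.115   0.0561]
[[ 0.5543 -0.1882]
 [ 0.4416 -0.0756]]
 ctr [ 0.5166 -0.115 ] angles [-62.7 152.3]
ion top 9540 [0.5473 0.067  0.0909] ((547.1591796875, 66.30772399902344), (52.03895568847656, 55.41122055053711), 79.95978546142578)
cart top [ 0.5289 -0.0319  0.123 ] 0.12291841109635199
scene hub 147 [ 0.519  -0.1156  0.0565]
circ [ 0.5186 -0.1149  0.0842]
[[ 0.6018 -0.1034]
 [ 0.4442 -0.0752]
 [ 0.4585 -0.1736]
 [ 0.5558 -0.1906]]
 ctr [ 0.519  -0.1156] angles [   8.4  151.6 -136.2  -63.8]
 ctr [ 0.5186 -0.1149] angles [   7.9  151.9 -135.7  -63.8]
ion top 294 [0.5518 0.0678 0.0914] ((552.0323486328125, 67.83894348144531), (52.279518127441406, 58.240291595458984), 81.28709411621094)
scene hub 146 [ 0.518  -0.1152  0.0571]
circ [ 0.5195 -0.115   0.0845]
[[ 0.4453 -0.0751]
 [ 0.5572 -0.1902]
 [ 0.4587 -0.1741]
 [ 0.6032 -0.1025]]
 ctr [ 0.518  -0.1152] angles [ 151.2  -62.4 -135.2    8.5]
 ctr [ 0.5195 -0.115 ] angles [ 151.7  -63.4 -135.8    8.5]
ion top 302 [0.5515 0.066  0.0916] ((551.3193359375, 66.10490417480469), (51.17548370361328, 59.3216552734375), 81.45419311523438)
wrist hub 3858 [ 0.5166 -0.1151  0.0561]
[[ 0.554  -0.1882]
 [ 0.4417 -0.0756]]
 ctr [ 0.5166 -0.1151] angles [-62.9 152.2]
ion top 9519 [0.5471 0.0668 0.0909] ((547.208984375, 66.08009338378906), (51.8360595703125, 55.70923614501953), 80.50872039794922)
t 17.02 p [ 0.5285 -0.0314  0.1161] yaw 179.73 tilt 1.43 F [ 1.9 -0.3  2.1] M [-0.01 -0.38 -0.04] w 0.0345 q [-0.08  0.48  1.94  0.01  0.69 -1.65]
ang 82.46 rad 0.086
81.4 units x -0.018 y -0.015
80.3 units x -0.02 y -0.003
```

View pics/s14.png

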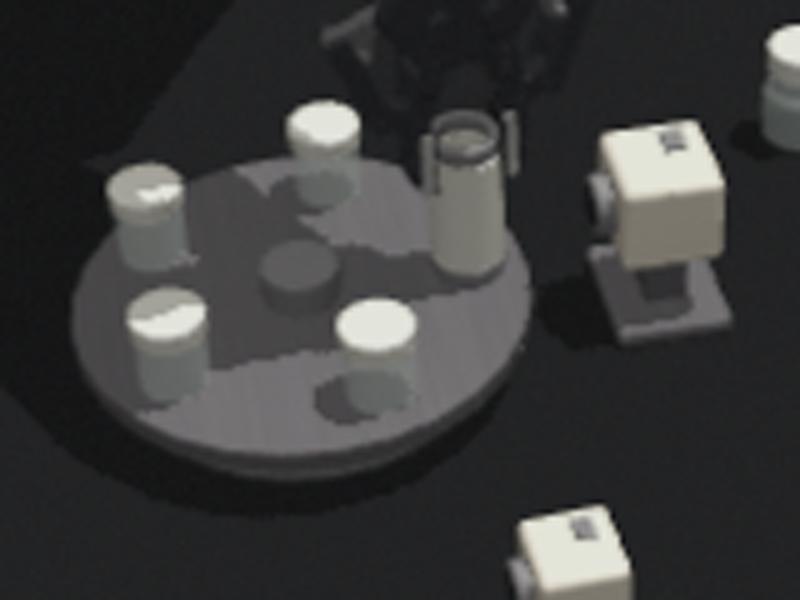

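The carousel reads about 80.2°, the ioniser lies at about 80.3°, and the cartridge is seated and steady, so I'm handing in.

```bash
python3 -c "
from station import *
print(close_job())"
```

```text
the job is handed in; nothing more can be done
None
```

I pushed the white cartridge home on the bare spigot, turned the carousel to face the larger ioniser, and handed the job in at about 17 s with the gripper still holding it.

- **Seating:** I pressed the cartridge down (29 N, then 48 N at the wrist). In between I opened the jaws once and gripped it again, so that it stood flush. Its top last measured 123 mm above the bench, which is the fully seated height. The 48 N went through the gripped cartridge, not the gripper's body, so I don't expect it to count against the 40 N limit.
- **Alignment:** In the last pictures the spigot read about 80.2°, from the positions of the fixed bottles. The ioniser's direction read about 80.3° from the wrist camera. Single scene-camera readings scattered by about ±1°, and the scene and wrist cameras differ by 2–3 mm in x.
- **Disagreement:** The angle worked out from the arm's own position read about 82.5°. I put this down to play between cartridge and spigot, and relied on the cameras.
- **Holding:** The pose did not change between the last readings, with about 2 N on the wrist, as expected from the spring.
- **Bystanders:** The networks found the jar, check weight and weight case within about 2 pixels of where they started. The tool ended up tilted about 1.4°, and I left it so.

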